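Feed a copper earth bar under the guard of a busbar punch with the push stick

TASK

Take the wooden push stick from its rubber mat and use it to push the copper bar lying in the infeed channel all the way under the guard of the punch, until the bar presses the sprung length stop hidden inside clearly inwards, but do not drive the stop to the end of its stroke. Leave the bar there, bearing on the stop, and lay the push stick back on its mat, flat as it lay; only the stick may touch the bar, keep the gripper off the punch head and guard, and leave the other things on the bench alone.

Things in the scene. Friction and masses are not known exactly. Their poses are not given: they have to be found in the camera images.
- head: Grey head and clear guard of a busbar punch, on its bed. Origin on the table below the middle of the guard's mouth; +x = feed direction, z up. The bed (top 30 mm above the table, 150 mm wide) runs x = -165 to 260 mm; on it two fences, 12 mm high, 16 mm thick, make a channel 44 mm wide about y = 0. Clear guard x = 0 to 110 mm, then the head, 140 mm wide, 130 mm above the bed, its ram 227 mm.
- mouth (a point): Middle of the guard's mouth at bed level (30 mm above the table), axes as the head's. The opening is 22 mm high, under a dark steel lip; the guard's top is 54 mm above the bed, the guard 112 mm wide.
- shoe_nose (a point): Under the clear guard, on the bed, 62 mm past the mouth: the nose of the steel hold-down shoe, flat from 83 to 105 mm past the mouth. It is sprung down on the bar with about 5 N: a hump of 6 to 15 N as the bar's front wedges under the nose, then a steady drag of 5 to 13 N, different each time, which also keeps the bar in place once the stick is withdrawn.
- stop_zone (a point): On the bed, 140 mm past the mouth, inside the head: the nearest place where the face of the hidden sprung stop may be. It stands 0 to 30 mm beyond this point along the feed, not measured, to be found by feel. It yields 0.8 N per mm over a 15 mm stroke, then is solid. Push it in by more than 5 mm (4 N on top of the drag), best 7 to 11 mm, never to the end.
- bar: Bare copper bar, 120 mm long (x) x 40 mm wide (y) x 8 mm thick, about 0.34 kg, lying flat in the channel, in front of the mouth or with its front end just in it. Origin: centre of its underside. +x points along the feed direction, so its front end is at x = +60 mm.
- bar_back (a point): Centre of the back end face of the copper bar (the end to be pushed), 60 mm behind the bar's centre, half-way up its thickness.
- stick_grip (a point): Point to grasp the wooden push stick (0.12 kg): middle of its upright grip block, 60 mm long (x) x 24 mm wide (y) x 55 mm high, 36 mm above the stick's flat underside. +x points to the tip. A blade 24 mm wide, 14 mm high runs forward from the block, undersides level; its flat end is 150 mm ahead of this point, the back of the block 30 mm behind it.
- stick_tip (a point): Centre of the flat end face of the push stick's blade: 150 mm ahead of the grip point and 7 mm above the underside.
- mat: Flat black rubber mat, fixed, 220 mm (x) x 120 mm (y), 3 mm thick, on which the push stick lies at the start, its tip towards +x of the mat and its grip point 50 to 70 mm behind the mat's centre. Origin: centre of its underside on the table.
- driver: Screwdriver lying on the bench, a bystander. Origin on its underside.
- offcut: Short copper offcut, 60 x 40 x 8 mm, a bystander on the bench. Origin: centre of its underside.
- jar: Small closed jar, 60 mm across and 75 mm high, a bystander. Origin: centre of its underside.
- labeller: Orange and grey hand-held label printer, 200 x 85 x 45 mm, a bystander. Origin: centre of its underside.
There are look-alikes about, which are no part of the job. Of the things that look like the part that bears stick_grip, the larger one is meant.

How it is judged (in metres and radians):
On the way, in this order (a step that is already met when the one before it is completed fails the run):
1. the push stick bears on the bar (contact force between stick and bar above 0.5 N), for 0.05 s.
2. pushed by the stick, the bar, wholly under the guard, presses the sprung stop with more than 4 N (contact force between bar and head above 4 N and contact force between stick and bar above 1 N and x of bar_back in the frame of head above 0.01 m), for 0.2 s.
At the end, for the whole second after the job is handed in: Bar flat, still, its back at least 10 mm inside the mouth, its front bearing on the sprung stop with over 1.5 N; stick lying on its underside on the mat, not touching the bar: grip point within 100 mm of the mat's centre along it and 60 mm across, tip within 125 and 65 mm (contact force between bar and head above 1.5 N and x of bar_back in the frame of head above 0.01 m and angle between bar's own z axis and vertical below 0.05 rad and linear speed of bar below 0.01 m/s and contact force between stick and bar below 0.1 N and height (world z) of stick_grip below 0.045 m and angle between stick_grip's own z axis and vertical below 0.06 rad and x of stick_grip in the frame of mat between -0.1 and 0.1 m and y of stick_grip in the frame of mat between -0.06 and 0.06 m and x of stick_tip in the frame of mat between -0.125 and 0.125 m and y of stick_tip in the frame of mat between -0.065 and 0.065 m).
It fails at once if the sprung stop driven to the end of its stroke (over 14 N between bar and punch head) (contact force between bar and head above 14 N).
It fails at once if the fingers touch the bar (contact force between the fingers and bar above 0.5 N).
It fails at once if the robot touches the head or its guard (contact force between any of the fingers, the arm and head above 1 N).
It fails at once if a bystander shifted by more than 30 mm (distance of any of driver, offcut, jar, labeller from where it was at the start of the episode above 0.03 m).
It also fails if it takes over 67 s, if anything falls off the work surface, if the arm or the gripper's body presses on something with over 40 N, if the wrist force passes 120 N, or if a joint passes its speed limit or range.

ROBOT

A 6-joint arm with a two-finger parallel gripper is mounted at the origin on the work surface. World frame = base frame: x ahead of the robot, y to its left, z up, the work surface at z = 0. Lengths are in mm, angles in rad, forces in N, time in s.
With the tool pointing down it reaches from about 300 to 775 mm from the base axis. Payload 14.6 kg.
Tool frame: the origin (TCP) lies between the finger pads; the fingertips stand 19 mm ahead of it and the grasp point (between the pads) is the TCP; z points along the fingers, y is the line along which they close (so a half turn about z gives the same grasp; the last joint's range is limited). The gripper opens to 94 mm and grips with 3 to 60 N. Pads are 16 mm wide; open, the fingers measure 119 mm over their backs; the gripper's body (75 mm by 177 mm) begins 78 mm behind the grasp point.
Start: joints at [-1.363, 0.3, 1.521, -0, 1.321, -0.067], TCP at [149.238, -529.356, 224.446] pointing down, gripper open.
Joint ranges: [-3.03, 3.03], [-0.79, 2.21], [0.23, 2.52], [-1.04, 4.18], [0, 3.07], [-2.55, 2.55]. Speed limits (rad/s): [2.22, 2.22, 2.57, 3.14, 3.14, 3.14].

INTERFACE

Orientations are given as [roll, pitch, yaw] about the fixed x, y, z axes, in that order (R = Rz(yaw) Ry(pitch) Rx(roll)).
In Python, from cell import monitor, imaging, job, find_in, trace gives the robot as it stands. The module is installed in compiled form; this text tells all that it offers.
- The arm moves only by the tool arm_command, never from a script. Its argument "steps" is a list of rows, each a list of 5 numbers: the opening, from 0 (shut) to 1 (fully open), then the shift along the tool's x, y, z in mm, then the turn about the tool's z in degrees. In form: [[gripper, dx, dy, dz, turn], ...]. A call has 1 to 20 rows; each row is the pose to reach, as a shift and turn from the pose commanded when the call began, along the tool's axes at that moment; what a row does not reach only later rows make up. A row lasts 1/8 s, in which the tool goes at most 62.5 mm and 10.7 degrees, less where a joint would pass 70% of its speed; a pose out of reach is approached as far as the arm can. A call with a gripper value outside its range is refused whole. The fingers move at their own pace and stop on an object; "force" is the grip in N (left out, the last holds). Time passes only in rows, so rows that repeat a pose let the fingers close. It gives the time, the measured TCP pose, the force, the opening and the grip force at its end, in the units of the state.
- monitor.read_state(): the state, without advancing time (a new reading comes with each control period).
- imaging.camera(name): name is "scene" or "top" or "wrist"; returns a dict with "img" (400x640x3 uint8, red, green, blue), "mtx" (3x3 intrinsics, pixels), "view" (4x4, takes a point from world to camera coordinates). Camera axes: x right, y down, z forward; pixel columns grow to the right and rows downward; lengths in mm; the calibration is good to about 2 mm. The wrist camera is an equidistant fisheye: a pixel r from the principal point sees the ray r / f radians off the axis. A picture is of the moment at which its call begins. There is no depth.
- job.sign_off(): hands the job in; it is judged then, once.
Trained networks look in a picture, given as the dict that the camera call returned (one of the last four; its "shot" number tells which), for a name from the list of things; names that differ only in an ending like _2 or _b are one class to them, and where a whole thing is asked for, a point or a joint stands for the part that bears it (a point fixed in the world has none). Each returns a list of dicts, best first, with "p" (0 to 1); they miss things now and then, are a little off and sometimes report something else, mostly with a low value. They report only what shows in the picture. A call takes as long as a camera call. They do not tell look-alikes from the thing itself.
- find_in(picture, target): "rect" ([centre column, centre row, width, height] in pixels, round what is visible of it).
- trace(picture, target): "region" (400x640 bool, what is visible of it) and "rect" ([centre column, centre row, width, height] in pixels, round what is visible of it).
The state is a dict: "clock": time; "joints": joint angles; "qd": joint speeds; "effort": joint torques, N m; "eef_pos": TCP position; "eef_rot": TCP orientation; "wrist_force": force on the tool from outside, world axes, zero at the start; "moment": the same for the moment, N m; "finger_gap": finger opening in mm; "finger_force": force on a finger pad.
Only numpy, scipy, OpenCV 4.12 (cv2) and the standard library are available. Lean on these libraries where they do the work, as an engineer would, in place of code of your own. Each camera call takes 0.05 s, during which the arm holds its last target. There are 200 camera calls.

## Working session

There is one attempt and no reset: what is moved stays moved. The work goes in short steps, Python scripts to look and compute and a tool call to move; the robot and the scene stay as the last step left them, time stands still between calls to the robot, and variables do not carry over. Pictures are saved under pics/ and viewed, at most 10 in all, crops included, and the job is handed in when it is done.

Besides the shell and the picture viewer there is one more tool, called after "Call:" as a command line: name --pt "numbers of a row" for each row, then --argument value for the rest. arm_command: Moves the arm, as the interface text tells. Its arguments: {"type":"object","properties":{"steps":{"type":"array","items":{"type":"array","items":{"type":"number"}}},"force":{"type":"number"}},"required":["steps"]}

```bash
mkdir -p pics
cat > h.py <<'E'
import numpy as np, cv2
from cell import monitor, imaging, job, find_in, trace
def save(c,n,crop=None):
    im=c["img"][:,:,::-1]
    if crop: a,b,x,y=crop; im=cv2.resize(im[b:y,a:x],None,fx=2,fy=2)
    cv2.imwrite("pics/"+n,im)
def ray(c,uv):
    V=np.array(c["view"]);R=V[:3,:3];t=V[:3,3]
    d=R.T@np.linalg.inv(c["mtx"])@np.array([uv[0],uv[1],1.]);return -R.T@t,d
def atz(c,uv,z):
    o,d=ray(c,uv);return (o+d*(z-o[2])/d[2])[:2]
def proj(c,P):
    V=np.array(c["view"]);P=np.atleast_2d(P)@V[:3,:3].T+V[:3,3];q=P@np.array(c["mtx"]).T;return q[:,:2]/q[:,2:]
E
python3 - <<'E'
from h import *
a=imaging.camera("top");b=imaging.camera("scene")
cv2.imwrite("pics/a.png",a["img"][:,:,::-1]);cv2.imwrite("pics/b.png",b["img"][:,:,::-1])
for n in ["head","bar","stick_grip","mat","driver","offcut","jar","labeller"]:
    for c,k in((a,'top'),(b,'scn')):
        print(n,k,[(np.round(r["rect"]).tolist(),round(r["p"],2)) for r in find_in(c,n)[:4]])
s=monitor.read_state();print(s)
print(a["mtx"],a["view"])
E
```

```text
head top [([447.0, 181.0, 112.0, 72.0], 0.94)]
head scn [([261.0, 295.0, 143.0, 130.0], 0.63)]
bar top [([368.0, 170.0, 43.0, 25.0], 0.85)]
bar scn []
stick_grip top [([240.0, 278.0, 18.0, 53.0], 0.62), ([235.0, 210.0, 70.0, 11.0], 0.57)]
stick_grip scn [([304.0, 142.0, 33.0, 19.0], 0.82), ([275.0, 220.0, 44.0, 35.0], 0.72), ([356.0, 152.0, 33.0, 48.0], 0.68)]
mat top [([236.0, 215.0, 85.0, 49.0], 0.86)]
mat scn [([352.0, 164.0, 70.0, 49.0], 0.58)]
driver top [([364.0, 232.0, 68.0, 17.0], 0.79)]
driver scn []
offcut top [([310.0, 136.0, 17.0, 21.0], 0.78)]
offcut scn [([397.0, 228.0, 24.0, 16.0], 0.71)]
jar top [([254.0, 136.0, 28.0, 27.0], 0.96)]
jar scn [([416.0, 182.0, 24.0, 38.0], 0.64)]
labeller top [([198.0, 147.0, 57.0, 76.0], 0.96)]
labeller scn [([424.0, 151.0, 70.0, 28.0], 0.74)]
{'clock': 0.9, 'joints': array([-1.36262887e+00,  2.99908370e-01,  1.52099556e+00, -1.09056325e-05,
        1.32073497e+00, -6.66108461e-02]), 'qd': array([-1.23772747e-04,  8.49911008e-04,  4.36269273e-04,  8.95894046e-05,
       -1.86743740e-03,  9.27300539e-04]), 'effort': array([ 6.21110430e-04, -5.31653559e+01, -3.52913296e+01,  7.09055923e-02,
        2.13088514e-02, -5.89396777e-06]), 'eef_pos': array([ 149.21885129, -529.35362107,  224.44287016]), 'eef_rot': array([-3.14154581e+00,  7.46468546e-06,  2.74781003e-01]), 'wrist_force': array([-0.9607161 , -0.49056509,  0.99696731]), 'moment': array([-0.07224715, -0.03424544,  0.00462723]), 'finger_force': 0.0, 'finger_gap': 93.72063387327941}
[[520.06174892   0.         316.72229492]
 [  0.         520.06174892 187.6563071 ]
 [  0.           0.           1.        ]] [[ 6.43284213e-02 -9.97914439e-01  5.35031109e-03  8.87432076e+01]
 [-9.71126898e-01 -6.38340374e-02 -2.29864666e-01  5.55570744e+02]
 [ 2.29726801e-01  9.59100004e-03 -9.73207896e-01  1.30335780e+03]
 [ 0.00000000e+00  0.00000000e+00  0.00000000e+00  1.00000000e+00]]
```

Run:
```python
import cv2
a=cv2.imread("pics/a.png");cv2.imwrite("pics/a2.png",cv2.resize(a[100:320,150:520],(800,476),interpolation=cv2.INTER_CUBIC))
```

```text
(no output)
```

View pics/a2.png

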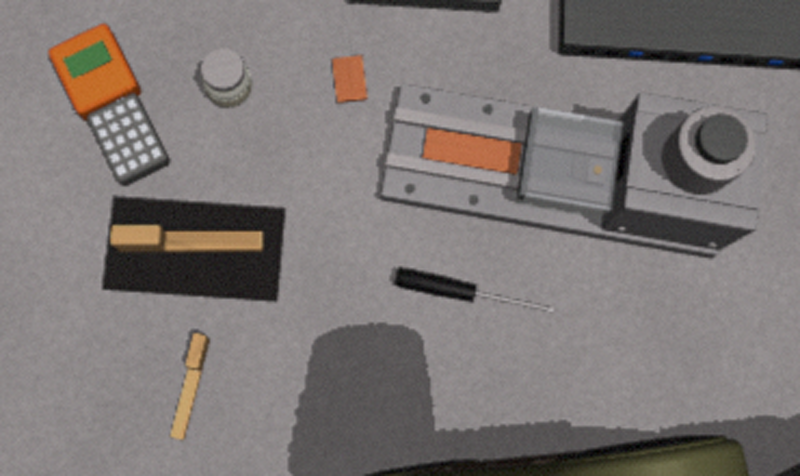

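View pics/b.png

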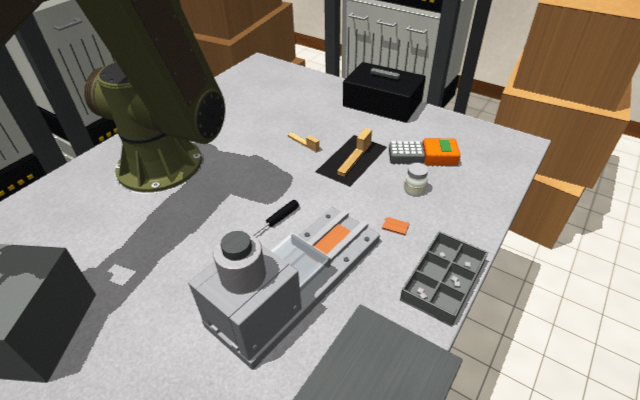

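The crop shows the large stick on the mat (block about (135,238), tip about (262,241)), the small look-alike below it, and the bar at (470,150) with its front near the guard mouth at x≈522. Next I'll turn these into poses.

Run:
```python
from h import *
a=imaging.camera("top")
np.set_printoptions(precision=1,suppress=True)
def box(reg,z):
    c=max(cv2.findContours(reg.astype(np.uint8),0,1)[0],key=cv2.contourArea)[:,0]
    P=np.array([atz(a,p,z) for p in c],np.float32)
    r=cv2.minAreaRect(P);return r,cv2.boxPoints(r)
for n,z in(("mat",3),("bar",38),("offcut",8),("driver",10),("jar",75),("labeller",45)):
    r=trace(a,n)[0];print(n,*box(r["region"],z))
for r in trace(a,"stick_grip"): print("stick",r["rect"],r["p"],*box(r["region"],14))
# crop points
f=lambda x,y:(150+x/2.162,100+y/2.162)
print("block top",[atz(a,f(*p),66.5) for p in((111,226),(161,226),(161,245),(111,246))])
print("blade",[atz(a,f(*p),17) for p in((263,232),(263,249))])
print("bed",[atz(a,f(*p),30) for p in((402,86),(381,195))])
print("bar",[atz(a,f(*p),38) for p in((425,127),(422,158),(520,140),(518,172))])
print("guard top front",[atz(a,f(*p),84) for p in((534,108),(521,199))])
print("fences",[atz(a,f(*p),42) for p in((397,108),(530,127),(388,154),(520,178))])
```

```text
mat ((475.5390625, 330.3338623046875), (219.75680541992188, 119.88899993896484), 89.5760726928711) [[414.8 220.9]
 [534.7 220. ]
 [536.3 439.8]
 [416.4 440.7]]
bar ((615.3987426757812, -10.390228271484375), (119.36958312988281, 39.72381591796875), 83.27818298339844) [[588.7 -67.3]
 [628.1 -72. ]
 [642.1  46.6]
 [602.7  51.2]]
offcut ((709.3563232421875, 150.9439697265625), (62.274879455566406, 40.11289596557617), 11.386899948120117) [[674.9 164.5]
 [682.8 125.1]
 [743.8 137.4]
 [735.9 176.8]]
driver ((446.3780517578125, 24.684288024902344), (97.30760192871094, 26.455759048461914), 80.57855987548828) [[425.4 -21.1]
 [451.5 -25.5]
 [467.4  70.5]
 [441.3  74.8]]
jar ((677.8333129882812, 301.4302978515625), (75.42626953125, 57.27931213378906), 30.152727127075195) [[630.8 307.3]
 [659.6 257.7]
 [724.8 295.6]
 [696.1 345.1]]
labeller ((643.6784057617188, 447.6782531738281), (208.8550567626953, 85.05880737304688), 31.225894927978516) [[532.3 429.9]
 [576.4 357.2]
 [755.  465.4]
 [710.9 538.2]]
stick [237.0, 210.6, 72.3, 13.0] 0.7 ((483.1972351074219, 340.2740173339844), (32.30162048339844, 188.36170959472656), 1.32465398311615) [[464.9 434.1]
 [469.2 245.7]
 [501.5 246.5]
 [497.2 434.8]]
stick [239.7, 277.6, 19.5, 52.1] 0.64 ((305.0011901855469, 317.3854675292969), (22.568559646606445, 127.62973022460938), 81.50092315673828) [[240.2 315.7]
 [366.4 296.8]
 [369.8 319.1]
 [243.6 338. ]]
block top [array([483.4, 421.4]), array([487.3, 361.4]), array([464.2, 359. ]), array([459.1, 418.6])]
blade [array([497.5, 243. ]), array([476. , 241.2])]
bed [array([695.7,  80.8]), array([551.4,  99. ])]
bar [array([640.8,  49.1]), array([600.3,  50.8]), array([631.7, -70.8]), array([590.1, -69.6])]
guard top front [array([659.9, -80.4]), array([545. , -68.1])]
fences [array([662.2,  85.7]), array([648.3, -82.2]), array([601.6,  93.5]), array([581.6, -71.8])]
```

Call:
arm_command --pt "1 372 -393 -60 -40" --pt "1 372 -393 -60 -40" --pt "1 372 -393 -60 -40" --pt "1 372 -393 -60 -40" --pt "1 372 -393 -60 -40" --pt "1 372 -393 -60 -40" --pt "1 372 -393 -60 -40" --pt "1 372 -393 -60 -40" --pt "1 372 -393 -60 -40" --pt "1 562 -797 20 -79" --pt "1 562 -797 20 -79" --pt "1 562 -797 20 -79" --pt "1 562 -797 20 -79" --pt "1 562 -797 20 -79" --pt "1 562 -797 20 -79" --pt "1 562 -797 20 -79" --pt "1 562 -797 20 -79" --pt "1 562 -797 20 -79" --pt "1 562 -797 20 -79" --pt "1 562 -797 20 -79" --force 60

```text
clock: 3.8
eef_pos: [474.2, 389.2, 205.3]
eef_rot: [3.141, -0.0, 1.652]
wrist_force: [0.6, -0.5, 0.2]
finger_gap: 94.1
finger_force: 0.0
```

Run:
```python
from h import *
np.set_printoptions(precision=3,suppress=True)
c=imaging.camera("wrist");s=monitor.read_state();print(s["eef_pos"],s["eef_rot"],s["clock"],s["wrist_force"])
print(c["mtx"],c["view"])
for r in trace(c,"stick_grip"): print(r["rect"],r["p"])
save(c,"w.png")
a=imaging.camera("top")
cv2.imwrite("pics/t2.png",cv2.resize(a["img"][130:230,310:520,::-1],(798,380),interpolation=cv2.INTER_CUBIC))
```

```text
[474.203 389.324 205.221] [ 3.141 -0.001  1.652] 3.85 [-0.201  0.894  0.356]
[[309.707   0.    323.114]
 [  0.    309.707 202.682]
 [  0.      0.      1.   ]] [[   0.997    0.082    0.002 -504.072]
 [   0.079   -0.971    0.227  319.979]
 [   0.021   -0.226   -0.974  449.843]
 [   0.       0.       0.       1.   ]]
[326.6, 220.3, 27.3, 127.4] 0.69
[184.0, 234.6, 74.8, 40.8] 0.56
```

View pics/w.png

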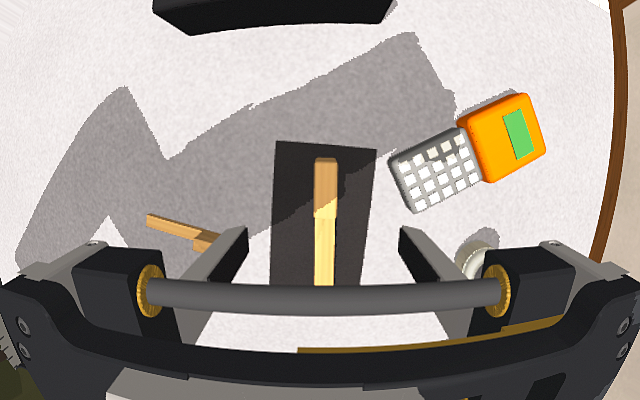

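View pics/t2.png

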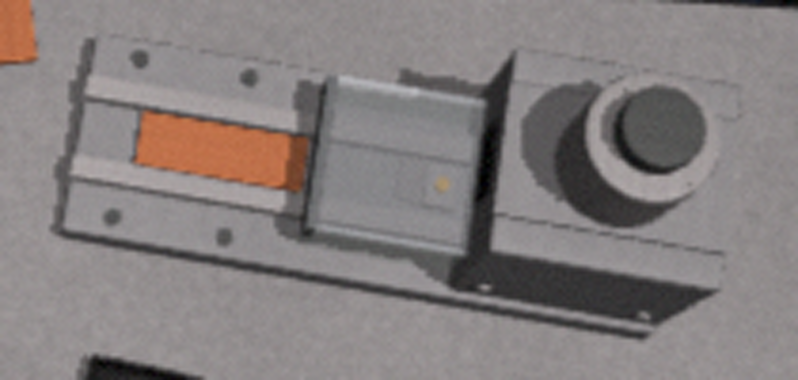

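Wrist view: the stick lies between the open fingers, block's back edge at (314–337,158), blade at (324,280). The top crop shows the bar in the channel with its front right at the mouth (≈(300,165)).

```bash
cat >> h.py <<'E'
def fatz(c,uv,z):
    M=c["mtx"];x=(uv[0]-M[0,2])/M[0,0];y=(uv[1]-M[1,2])/M[1,1];r=np.hypot(x,y)
    d=np.array([x/r*np.sin(r),y/r*np.sin(r),np.cos(r)]);V=np.array(c["view"]);R=V[:3,:3];o=-R.T@V[:3,3];d=R.T@d
    return (o+d*(z-o[2])/d[2])[:2]
E
python3 - <<'E'
from h import *
np.set_printoptions(precision=1,suppress=True)
c=imaging.camera("wrist")
r=trace(c,"stick_grip")[0]["region"]
for v in (158,165,175,185,195,205,225,245,265,275):
    u=np.where(r[v])[0]
    if len(u): z=66.5 if v<206 else 17; print(v,u[0],u[-1],fatz(c,(u[0]-.5,v),z),fatz(c,(u[-1]+.5,v),z))
a=imaging.camera("top");r=trace(a,"stick_grip")
g=lambda x,y:(310+x/3.8,130+y/3.8)
print("bed",[atz(a,g(*p),30) for p in((93,38),(58,233))])
print("bar",[atz(a,g(*p),38) for p in((140,110),(134,163),(310,134),(302,191))])
print("guard",[atz(a,g(*p),84) for p in((327,77),(305,237))])
print("blade end",[atz(a,p,17) for p in ((150+263/2.162,100+240/2.162),)])
r=trace(a,"bar")[0]["region"]
cc=max(cv2.findContours(r.astype(np.uint8),0,1)[0],key=cv2.contourArea)[:,0]
P=np.array([atz(a,p,38) for p in cc],np.float32);R=cv2.minAreaRect(P);print(R)
E
```

```text
158 316 335 [462.8 428.1] [482.2 429.7]
165 314 337 [461.4 421.1] [484.7 423.1]
175 314 337 [462.2 411.3] [485.6 413.3]
185 314 336 [463.  401.4] [485.5 403.3]
195 313 336 [462.7 391.3] [486.4 393.3]
205 314 336 [464.5 381.3] [487.4 383.2]
225 315 335 [467.  345.1] [491.7 347.2]
245 315 334 [468.9 319.9] [492.9 321.9]
265 314 335 [469.6 293.3] [496.7 295.5]
275 313 333 [469.3 279.4] [495.5 281.5]
bed [array([694.8,  84.8]), array([548.2, 101.4])]
bar [array([640.3,  48.3]), array([600.8,  50.6]), array([630.5, -73.7]), array([588.2, -69.3])]
guard [array([658.9, -77.9]), array([544. , -66.3])]
blade end [array([487.4, 242.1])]
((614.7044677734375, -10.181415557861328), (122.77481079101562, 41.116241455078125), 83.91173553466797)
```

Call:
arm_command --pt "0.6 2 1 40 0" --pt "0.6 2 1 80 0" --pt "0.6 2 1 120 0" --pt "0.6 2 1 150 0" --pt "0.6 2 1 163 0" --pt "0.6 2 1 163 0" --pt "0.6 2 1 163 0" --pt "0 2 1 163 0" --pt "0 2 1 163 0" --pt "0 2 1 163 0" --pt "0 2 1 163 0" --pt "0 2 1 163 0" --pt "0 2 1 163 0" --pt "0 2 1 163 0" --force 60

```text
clock: 5.95
eef_pos: [474.8, 392.4, 41.6]
eef_rot: [3.141, -0.0, 1.654]
wrist_force: [-0.4, -0.2, 2.5]
finger_gap: 23.4
finger_force: 60.0
```

Call:
arm_command --pt "0 0 0 -15 0" --pt "0 0 0 -60 0" --pt "0 0 0 -120 0" --pt "0 -45 40 -120 4" --pt "0 -95 80 -120 8" --pt "0 -140 115 -120 11.3" --pt "0 -170 140 -120 11.3" --pt "0 -186 151 -110 11.3" --pt "0 -186 151 -90 11.3" --pt "0 -186 151 -70 11.3" --pt "0 -186 151 -55 11.3" --pt "0 -186 151 -50 11.3" --pt "0 -186 151 -50 11.3" --pt "0 -186 151 -50 11.3"

```text
clock: 7.7
eef_pos: [640.8, 219.6, 92.2]
eef_rot: [3.141, -0.0, 1.457]
wrist_force: [-0.6, -0.1, -0.9]
finger_gap: 23.5
finger_force: 60.0
```

Run:
```python
from h import *
np.set_printoptions(precision=2,suppress=True)
s=monitor.read_state();print(s["eef_pos"],s["eef_rot"],s["clock"],s["wrist_force"],s["finger_gap"])
a=imaging.camera("top");b=imaging.camera("scene")
cv2.imwrite("pics/t3.png",cv2.resize(a["img"][130:230,280:490,::-1],(798,380),interpolation=cv2.INTER_CUBIC))
cv2.imwrite("pics/s3.png",cv2.resize(b["img"][140:300,240:440,::-1],(750,600),interpolation=cv2.INTER_CUBIC))
p=s["eef_pos"];y=s["eef_rot"][2];d=-np.array([np.cos(y),np.sin(y)])
t=p[:2]+151*d;n=np.array([-d[1],d[0]])
u=p[2]-38.6
print("tip",t,u)
print("pred crop px tip top corners",[(proj(a,[*(t+k*n),u+14])[0]-[280,130])*3.8 for k in(-12,12)])
```

```text
[640.85 219.65  92.23] [ 3.14 -0.    1.46] 7.7 [-0.57 -0.07 -0.9 ] 23.48947309393398
tip [623.63  69.63] 53.625392300939446
pred crop px tip top corners [array([222.11, 135.17]), array([227.87, 102.69])]
```

View pics/t3.png

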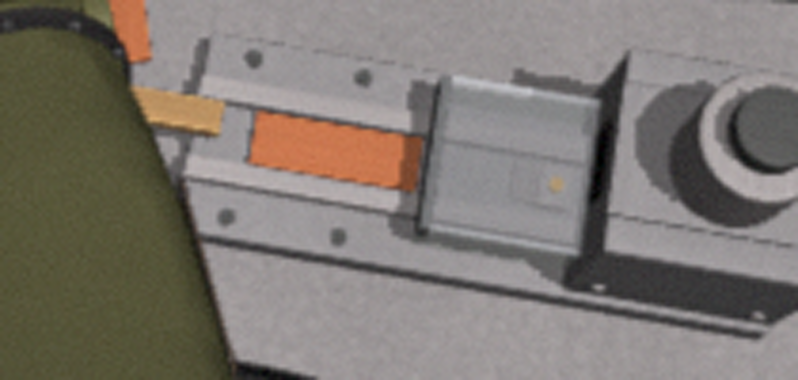

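View pics/s3.png

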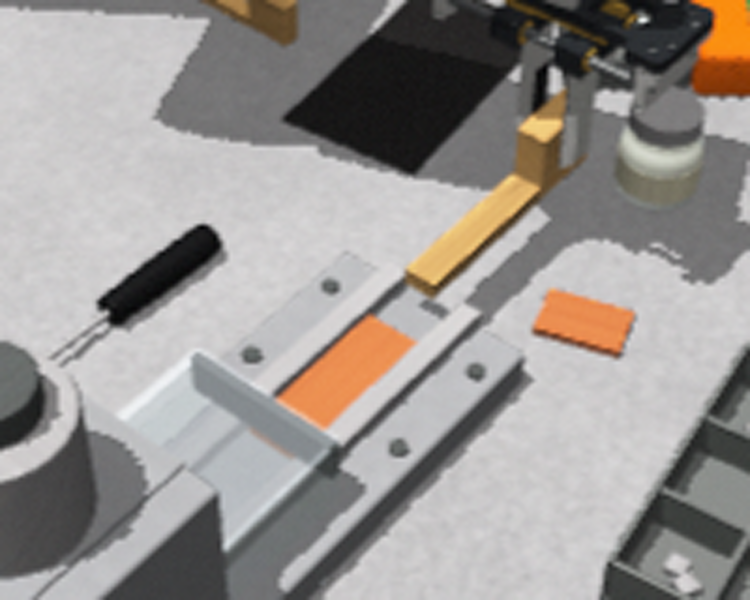

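The top crop shows the stick tip at (222,118), in line with the channel and just behind the bar (250,140). The scene crop agrees: the stick is level and the bar's front just reaches under the guard. I'll lower it into the channel.

Call:
arm_command --pt "0 0 0 8 0" --pt "0 0 0 16 0" --pt "0 0 0 20 0" --pt "0 0 0 21.5 0" --pt "0 0 0 21.5 0" --pt "0 0 0 21.5 0"

```text
clock: 8.55
eef_pos: [640.7, 219.5, 70.2]
eef_rot: [3.141, -0.0, 1.456]
wrist_force: [0.3, 0.7, -0.7]
finger_gap: 23.5
finger_force: 60.0
```

Call:
arm_command --pt "0 -4 0 0 0" --pt "0 -8 0 0 0" --pt "0 -12 0 0 0" --pt "0 -16 0 0 0" --pt "0 -20 0 0 0" --pt "0 -24 0 0 0" --pt "0 -28 0 0 0" --pt "0 -32 0 0 0" --pt "0 -36 0 0 0" --pt "0 -40 0 0 0" --pt "0 -40 0 0 0" --pt "0 -40 0 0 0"

```text
clock: 10.05
eef_pos: [636.0, 179.5, 69.9]
eef_rot: [-3.141, 0.0, 1.456]
wrist_force: [-0.6, -0.6, -1.1]
finger_gap: 23.6
finger_force: 60.0
```

Run:
```python
from h import *
np.set_printoptions(precision=2,suppress=True)
a=imaging.camera("top")
for r in trace(a,"bar")[:2]: print(r["rect"],r["p"],r["region"].sum())
cv2.imwrite("pics/t4.png",cv2.resize(a["img"][130:230,280:490,::-1],(798,380),interpolation=cv2.INTER_CUBIC))
```

```text
[371.4, 170.2, 38.9, 19.5] 0.74 557
```

View pics/t4.png

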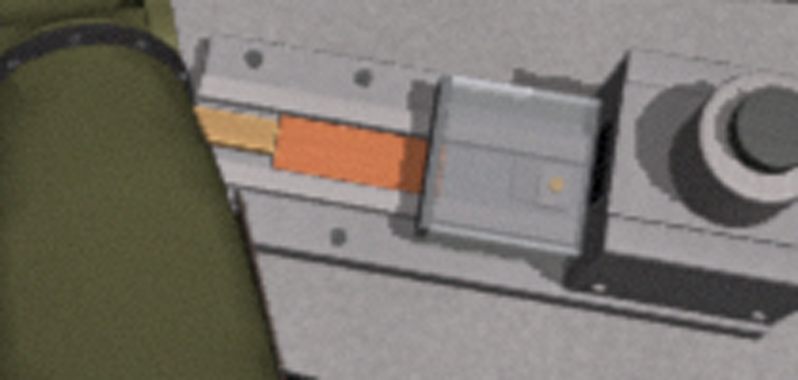

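Run:
```python
from h import *
np.set_printoptions(precision=1,suppress=True)
a=imaging.camera("top");s=monitor.read_state()
p=s["eef_pos"];y=s["eef_rot"][2];d=-np.array([np.cos(y),np.sin(y)]);n=np.array([-d[1],d[0]])
t=p[:2]+148*d;z=p[2]-38.6
for k in(-12,12):print("blade",[(proj(a,[*(t+k*n-q*d),z+14])[0]-[280,130])*3.8 for q in(0,25)])
r=trace(a,"bar")[0]["region"];im=a["img"]
for u in(345,348,350,351,352,353,354,356,360,370):
    v=np.where(r[:,u])[0]; print(u,(u-280)*3.8,[ (k-130)*3.8 for k in (v[0],v[-1]+1)] if len(v) else None)
hsv=cv2.cvtColor(im,cv2.COLOR_RGB2HSV)
for u in(340,345,350,354,360): print(u,[tuple(hsv[v,u]) for v in range(154,178,1)] if 0 else [(v,*im[v,u]) for v in range(156,178)])
```

```text
blade [array([272.4, 153.2]), array([237.6, 147.1])]
blade [array([277.9, 121.1]), array([243.2, 115.1])]
345 247.0 None
348 258.4 None
350 266.0 None
351 269.8 None
352 273.59999999999997 [np.float64(140.6), np.float64(167.2)]
353 277.4 [np.float64(125.39999999999999), np.float64(171.0)]
354 281.2 [np.float64(121.6), np.float64(171.0)]
356 288.8 [np.float64(117.8), np.float64(171.0)]
360 304.0 [np.float64(117.8), np.float64(174.79999999999998)]
370 342.0 [np.float64(125.39999999999999), np.float64(182.39999999999998)]
340 [(156, np.uint8(135), np.uint8(131), np.uint8(129)), (157, np.uint8(102), np.uint8(100), np.uint8(100)), (158, np.uint8(149), np.uint8(145), np.uint8(145)), (159, np.uint8(174), np.uint8(149), np.uint8(123)), (160, np.uint8(189), np.uint8(149), np.uint8(104)), (161, np.uint8(182), np.uint8(145), np.uint8(97)), (162, np.uint8(183), np.uint8(143), np.uint8(94)), (163, np.uint8(186), np.uint8(146), np.uint8(98)), (164, np.uint8(186), np.uint8(148), np.uint8(97)), (165, np.uint8(196), np.uint8(151), np.uint8(103)), (166, np.uint8(197), np.uint8(155), np.uint8(103)), (1
[... 4412 characters left out ...]
200), np.uint8(120), np.uint8(76)), (165, np.uint8(203), np.uint8(123), np.uint8(81)), (166, np.uint8(202), np.uint8(119), np.uint8(77)), (167, np.uint8(200), np.uint8(116), np.uint8(77)), (168, np.uint8(205), np.uint8(121), np.uint8(79)), (169, np.uint8(206), np.uint8(120), np.uint8(79)), (170, np.uint8(206), np.uint8(122), np.uint8(80)), (171, np.uint8(203), np.uint8(119), np.uint8(77)), (172, np.uint8(203), np.uint8(119), np.uint8(78)), (173, np.uint8(204), np.uint8(121), np.uint8(80)), (174, np.uint8(201), np.uint8(118), np.uint8(79)), (175, np.uint8(183), np.uint8(122), np.uint8(96)), (176, np.uint8(176), np.uint8(161), np.uint8(161)), (177, np.uint8(179), np.uint8(175), np.uint8(175))]
```

Call:
arm_command --pt "0 -4 0 0 0" --pt "0 -8 0 0 0" --pt "0 -12 0 0 0" --pt "0 -16 0 0 0" --pt "0 -20 0 0 0" --pt "0 -24 0 0 0" --pt "0 -28 0 0 0" --pt "0 -32 0 0 0" --pt "0 -36 0 0 0" --pt "0 -40 0 0 0" --pt "0 -43 0 0 0" --pt "0 -46 0 0 0" --pt "0 -49 0 0 0" --pt "0 -52 0 0 0" --pt "0 -55 0 0 0" --pt "0 -58 0 0 0" --pt "0 -61 0 0 0" --pt "0 -64 0 0 0" --pt "0 -67 0 0 0" --pt "0 -70 0 0 0"

```text
clock: 12.75
eef_pos: [628.3, 111.3, 70.4]
eef_rot: [3.141, -0.002, 1.457]
wrist_force: [2.0, 14.0, 1.5]
finger_gap: 23.8
finger_force: 60.0
```

Call:
arm_command --pt "0 -3 0 0 0" --pt "0 -6 0 0 0" --pt "0 -9 0 0 0" --pt "0 -12 0 0 0" --pt "0 -15 0 0 0" --pt "0 -18 0 0 0" --pt "0 -20 0 0 0" --pt "0 -20 0 0 0"

```text
clock: 13.75
eef_pos: [625.9, 90.7, 70.2]
eef_rot: [3.141, -0.001, 1.457]
wrist_force: [0.5, 6.1, -1.0]
finger_gap: 23.8
finger_force: 60.0
```

Call:
arm_command --pt "0 -2 0 0 0" --pt "0 -4 0 0 0" --pt "0 -6 0 0 0" --pt "0 -8 0 0 0" --pt "0 -10 0 0 0" --pt "0 -12 0 0 0" --pt "0 -13 0 0 0" --pt "0 -14 0 0 0"

```text
clock: 14.75
eef_pos: [624.3, 77.1, 70.2]
eef_rot: [3.141, -0.001, 1.457]
wrist_force: [0.2, 6.9, 0.6]
finger_gap: 23.9
finger_force: 60.0
```

Call:
arm_command --pt "0 -1 0 0 0" --pt "0 -2 0 0 0" --pt "0 -3 0 0 0" --pt "0 -4 0 0 0"

```text
clock: 15.25
eef_pos: [623.8, 73.1, 70.2]
eef_rot: [3.141, -0.001, 1.457]
wrist_force: [0.7, 7.4, 0.3]
finger_gap: 23.5
finger_force: 60.0
```

Call:
arm_command --pt "0 -1 0 0 0" --pt "0 -2 0 0 0" --pt "0 -3 0 0 0" --pt "0 -4 0 0 0"

```text
clock: 15.75
eef_pos: [623.4, 69.1, 70.2]
eef_rot: [3.141, -0.001, 1.457]
wrist_force: [-0.0, 6.5, -0.8]
finger_gap: 23.9
finger_force: 60.0
```

Call:
arm_command --pt "0 -1 0 0 0" --pt "0 -2 0 0 0" --pt "0 -3 0 0 0" --pt "0 -4 0 0 0"

```text
clock: 16.25
eef_pos: [622.9, 65.2, 70.2]
eef_rot: [3.141, -0.001, 1.457]
wrist_force: [0.2, 7.2, 0.5]
finger_gap: 23.7
finger_force: 60.0
```

Call:
arm_command --pt "0 -1 0 0 0" --pt "0 -2 0 0 0" --pt "0 -3 0 0 0" --pt "0 -4 0 0 0"

```text
clock: 16.75
eef_pos: [622.5, 61.2, 70.2]
eef_rot: [3.141, -0.001, 1.457]
wrist_force: [0.6, 7.9, 1.0]
finger_gap: 24.0
finger_force: 60.0
```

Call:
arm_command --pt "0 -1 0 0 0" --pt "0 -2 0 0 0" --pt "0 -3 0 0 0"

```text
clock: 17.12
eef_pos: [622.1, 58.2, 70.2]
eef_rot: [3.141, -0.001, 1.457]
wrist_force: [0.3, 6.6, 0.0]
finger_gap: 23.8
finger_force: 60.0
```

Still drag only, around 7 N, with the front at about 138 mm. I'll go on in small steps.

Call:
arm_command --pt "0 -1 0 0 0" --pt "0 -2 0 0 0" --pt "0 -3 0 0 0"

```text
clock: 17.5
eef_pos: [621.8, 55.2, 70.2]
eef_rot: [3.141, -0.001, 1.457]
wrist_force: [0.3, 6.9, -0.1]
finger_gap: 23.5
finger_force: 60.0
```

Call:
arm_command --pt "0 -1 0 0 0" --pt "0 -2 0 0 0" --pt "0 -3 0 0 0"

```text
clock: 17.88
eef_pos: [621.4, 52.3, 70.2]
eef_rot: [3.141, -0.001, 1.457]
wrist_force: [0.7, 7.7, 0.0]
finger_gap: 23.7
finger_force: 60.0
```

Call:
arm_command --pt "0 -1 0 0 0" --pt "0 -2 0 0 0" --pt "0 -3 0 0 0"

```text
clock: 18.25
eef_pos: [621.1, 49.3, 70.2]
eef_rot: [3.141, -0.001, 1.457]
wrist_force: [1.3, 7.3, -0.0]
finger_gap: 23.8
finger_force: 60.0
```

Call:
arm_command --pt "0 -1 0 0 0" --pt "0 -2 0 0 0" --pt "0 -3 0 0 0"

```text
clock: 18.62
eef_pos: [620.8, 46.6, 70.3]
eef_rot: [3.141, -0.002, 1.457]
wrist_force: [0.6, 9.2, 1.1]
finger_gap: 23.7
finger_force: 60.0
```

Call:
arm_command --pt "0 -1 0 0 0" --pt "0 -2 0 0 0" --pt "0 -3 0 0 0"

```text
clock: 19.0
eef_pos: [620.5, 43.9, 70.4]
eef_rot: [3.141, -0.002, 1.457]
wrist_force: [1.1, 12.5, 1.6]
finger_gap: 23.7
finger_force: 60.0
```

Call:
arm_command --pt "0 -1 0 0 0" --pt "0 -2 0 0 0" --pt "0 -3 0 0 0"

```text
clock: 19.38
eef_pos: [620.3, 41.3, 70.5]
eef_rot: [3.141, -0.003, 1.457]
wrist_force: [0.9, 14.3, 1.8]
finger_gap: 23.8
finger_force: 60.0
```

Call:
arm_command --pt "0 0 0 0 0" --pt "0 0 0 0 0" --pt "0 0 0 0 0" --pt "0 0 0 0 0"

```text
clock: 19.88
eef_pos: [620.2, 41.2, 70.5]
eef_rot: [3.141, -0.002, 1.457]
wrist_force: [1.5, 12.9, 0.9]
finger_gap: 23.7
finger_force: 60.0
```

Call:
arm_command --pt "0 2 0 0 0" --pt "0 5 0 0 0" --pt "0 12 0 0 0" --pt "0 25 0 0 0" --pt "0 45 0 0 0" --pt "0 70 0 0 0" --pt "0 100 0 0 0" --pt "0 130 0 0 0" --pt "0 155 0 0 0" --pt "0 172 0 -5 0" --pt "0 180 0 -30 0" --pt "0 180 0 -65 0" --pt "0 180 0 -90 0" --pt "0 180 0 -90 0" --pt "0 180 0 -90 0"

```text
clock: 21.75
eef_pos: [640.1, 218.3, 158.6]
eef_rot: [-3.14, 0.001, 1.456]
wrist_force: [0.6, 0.2, -1.9]
finger_gap: 24.1
finger_force: 60.0
```

Call:
arm_command --pt "0 25 -30 0 -3" --pt "0 60 -75 0 -6" --pt "0 95 -120 0 -9" --pt "0 130 -160 0 -11.3" --pt "0 154 -184 0 -11.3" --pt "0 154 -184 30 -11.3" --pt "0 154 -184 65 -11.3" --pt "0 154 -184 95 -11.3" --pt "0 154 -184 105 -11.3" --pt "0 154 -184 105 -11.3" --pt "0 154 -184 105 -11.3"

```text
clock: 23.12
eef_pos: [475.7, 392.8, 56.1]
eef_rot: [3.14, -0.001, 1.654]
wrist_force: [0.5, 0.5, -1.8]
finger_gap: 23.8
finger_force: 60.0
```

Run:
```python
from h import *
np.set_printoptions(precision=2,suppress=True)
b=imaging.camera("scene");s=monitor.read_state();print(s["eef_pos"],s["eef_rot"],s["wrist_force"],s["moment"])
cv2.imwrite("pics/s5.png",cv2.resize(b["img"][110:290,220:460,::-1],(800,600),interpolation=cv2.INTER_CUBIC))
```

```text
[475.71 392.78  56.14] [ 3.14 -0.    1.65] [-0.3  -1.03 -0.92] [-0.02 -0.11  0.04]
```

View pics/s5.png

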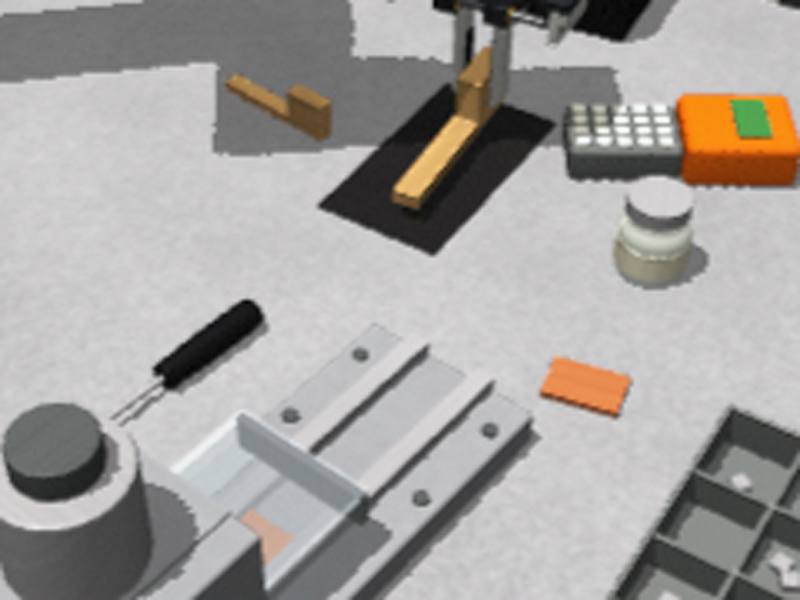

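The bar is wholly under the guard (copper at (265,535)), and the stick hangs level over its mat, blade tip at (408,195). Now I'll lower it, release and retreat.

Call:
arm_command --pt "0 0 0 6 0" --pt "0 0 0 11 0" --pt "0 0 0 13.5 0" --pt "0 0 0 14 0" --pt "0 0 0 14 0"

```text
clock: 23.8
eef_pos: [475.4, 392.5, 41.6]
eef_rot: [3.141, -0.0, 1.654]
wrist_force: [-2.7, -1.5, 6.4]
finger_gap: 23.6
finger_force: 60.0
```

Call:
arm_command --pt "0.5 0 0 0 0" --pt "0.5 0 0 0 0" --pt "0.5 0 0 0 0" --pt "0.5 0 0 0 0" --pt "0.5 0 0 -20 0" --pt "0.5 0 0 -50 0" --pt "0.5 0 0 -90 0" --pt "0.5 0 0 -130 0" --pt "0.5 0 0 -150 0" --pt "0.5 0 0 -150 0"

```text
clock: 25.05
eef_pos: [475.7, 392.8, 193.6]
eef_rot: [3.138, -0.002, 1.654]
wrist_force: [0.7, 0.1, -1.0]
finger_gap: 47.0
finger_force: 0.0
```

Run:
```python
from h import *
c=imaging.camera("wrist");save(c,"w6.png");print(monitor.read_state()["clock"])
```

```text
25.1
```

View pics/w6.png

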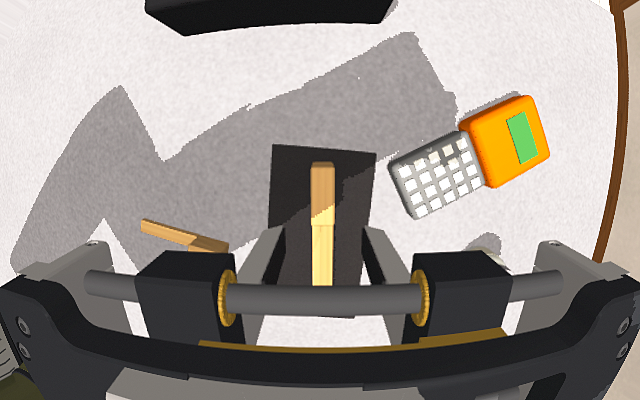

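The stick lies on the mat as it did at the start (block at (322,190), blade running straight down the mat). I'm handing in the job.

```bash
python3 -c "
from h import *
print(job.sign_off())"
```

```text
the job is handed in; nothing more can be done
None
```

I pushed the bar under the guard and about 8–9 mm into the sprung stop (estimated from the wrist force), laid the stick back flat on its mat, and handed the job in; no verdict came back.

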